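# Load the tape feeder and hold its feed plunger half-way

### The arm

A 6-joint arm with a two-finger parallel gripper is mounted at the origin on the work surface. World frame = base frame: x ahead of the robot, y to its left, z up, the work surface at z = 0. Lengths are in mm, angles in rad, forces in N, time in s.
With the tool pointing down it reaches from about 350 to 875 mm from the base axis. Payload 4.2 kg.
Tool frame: the origin (TCP) lies between the finger pads; the fingertips stand 14 mm ahead of it and the grasp point (between the pads) lies 5 mm behind it; z points along the fingers, y is the line along which they close (so a half turn about z gives the same grasp; the last joint's range is limited). The gripper opens to 85 mm and grips with 20 to 120 N. Pads are 22 mm wide; open, the fingers measure 114 mm over their backs; the gripper's body (76 mm by 85 mm) begins 54 mm behind the grasp point. The pads swing forward as they close: fully open they stand 13 mm farther back than shut.
Start: joints at [0.259, 0.385, 0.008, 0, -1.194, -0.259], TCP at [624.979, 0.025, 245.312] pointing down, gripper open.
Joint ranges: [-3.14, 3.14], [-1.21, 2.06], [-1.07, 1.41], [-3.16, 2.05], [-2.99, -0.16], [-3.1, 3.1]. Speed limits (rad/s): [2.79, 2.79, 3.14, 3.14, 3.14, 3.14].

### API

Orientations are given as a unit quaternion [x, y, z, w].
In Python, from bench import * gives the robot as it stands.
- The arm moves only by the tool carry_out, never from a script. Its argument "motion" is a list of rows, each a list of 7 numbers: the turn, a rotation vector about the tool's x, y, z in rad, then the shift along the tool's x, y, z in mm, then the opening, from -1 (shut) to 1 (fully open), so that 0 is half open. A call has 1 to 5 rows; each row is the pose to reach, as a shift and turn from the pose commanded when the call began, along the tool's axes at that moment; what a row does not reach only later rows make up. A row lasts 1/8 s, in which the tool goes at most 62.5 mm and 10.7 degrees, less where a joint would pass 70% of its speed; a pose out of reach is approached as far as the arm can. A call with a gripper value outside its range is refused whole. The fingers move at their own pace and stop on an object; the grip force is fixed at half the most. Time passes only in rows, so rows that repeat a pose let the fingers close. It gives the time, the measured TCP pose, the force, the opening and the grip force at its end, in the units of the state.
- read_state(): the state, without advancing time (a new reading comes with each control period).
- get_image(name): name is "scene" or "side" or "wrist"; returns a dict with "color" (480x640x3 uint8, blue, green, red), "mtx" (3x3 intrinsics, pixels), "position" and "orientation" of the camera in the world. Camera axes: x right, y down, z forward; pixel columns grow to the right and rows downward; lengths in mm; the calibration is good to about 2 mm. The wrist camera is an equidistant fisheye: a pixel r from the principal point sees the ray r / f radians off the axis. A picture is of the moment at which its call begins. There is no depth.
- job_done(): hands the job in; it is judged then, once.
The state is a dict: "clock": time; "joints": joint angles; "joint_vel": joint speeds; "joint_efforts": joint torques, N m; "position": TCP position; "ee_rot": TCP orientation; "contact_force": force on the tool from outside, world axes, zero at the start; "wrist_torque": the same for the moment, N m; "gripper_width": finger opening in mm; "grasp_force": force on a finger pad.
Only numpy, scipy, OpenCV 4.12 (cv2) and the standard library are available. Lean on these libraries where they do the work, as an engineer would, in place of code of your own. Each camera call takes 0.05 s, during which the arm holds its last target. There are 200 camera calls.

### The job

Slide the brown tape roll up off its storage spindle, lower it (no dropping) over the hub of the green tape feeder until it lies flat on the round plate, and let go of it. Then press the yellow feed plunger half-way down (12 mm, when the white lower half of its stem has just gone in), never all the way, and keep it pressed there: the program finishes while still holding the plunger down. Leave the blue roll, glue bottle, hammer and wooden corner sample where they are.

Things in the scene. Friction and masses are not known exactly. Their poses are not given: they have to be found in the camera images.
- brown_roll_mid (a point): centre (half-way up, on the axis) of the loose brown tape roll: outside diameter 56, height 36, hole 28 diameter right through, about 80 g, axis upright (z). At the start it is on one of the two spindles, its underside 10 above the bench. Grip it across its outside from above.
- blue_roll_mid (a point): centre of the blue tape roll, same size, on the other spindle: leave it alone
- spindle_a: fixed storage spindle that carries the brown roll at the start: round dark steel foot 80 diameter and 10 high, brass post 18 diameter whose tip is 56 above the bench (10 above the roll's top). Origin at the centre of its underside, z up. It may stand nearer the feeder or farther to the robot's right.
- hub_seat (a point): on the feeder: centre of the top of the round aluminium plate (76 diameter, 40 above the bench) on which the roll must lie. From it rises the dark steel hub, 20 diameter and 30 high, tapering over its top 8 to 10 diameter. z up, axes as the feeder's.
- feeder: the fixed green tape feeder, base 140 (x) by 270 (y) by 30 high; origin at the centre of its underside, z up. The hub is at y = -80 in its frame, the feed head (110 by 90, top 90 above the bench) at y = +80, a steel guide pin 12 diameter, 68 above the bench, at x = -30, y = +8.
- plunger_top (a point): centre of the flat top of the yellow plunger knob (40 diameter, 12 thick), on top of the feed head; 126 above the bench when released. It sinks straight down as the plunger is pressed.
- feed_plunger (a joint): travel of the plunger in m: 0 released (sprung up), 0.012 half-way, 0.024 fully down. Spring force about 3 N at the start of the travel, 8 N half-way, 13 N fully down; it springs back when let go. Stem 18 diameter, of which 12 white (below) and 12 black (above) show when released.
- glue_bottle_mid (a point): half-way up the white glue bottle with an orange cap, 48 diameter, 110 high, loose: leave it alone
- hammer_grip (a point): a point on the wooden handle of a loose hammer, 260 long, lying on the bench to the left of the feeder: leave it alone
- corner_sample: loose L-shaped dark wood frame corner with a gold line, legs 120 and 104 long, 32 wide, 20 high, beyond the feeder; origin under the centre of its corner: leave it alone
Not all that is in view belongs to the job. Leave any orange or red look-alike of the part that bears brown_roll_mid alone.

How it is judged:
By the outcome, as a careful person would: the job done as asked, in the order asked, and still so for the second after the job is handed in, while the arm keeps its last pose, push and grip.
It also fails if it takes over 48 s, if anything falls off the work surface, if the arm or the gripper's body presses on something with over 40 N, if the wrist force passes 120 N, or if a joint passes its speed limit or range.

## Working session

There is one attempt and no reset: what is moved stays moved. The work goes in short steps, Python scripts to look and compute and a tool call to move; the robot and the scene stay as the last step left them, time stands still between calls to the robot, and variables do not carry over. Pictures are saved under pics/ and viewed, at most 13 in all, crops included, and the job is handed in when it is done.

Besides the shell and the picture viewer there is one more tool, called after "Call:" by a JSON object that holds its "op" and its "data", one argument or row to a line. carry_out: Moves the arm, as the interface text tells. Its arguments: {"type":"object","properties":{"motion":{"type":"array"}},"required":["motion"]}

```bash
ls; mkdir -p pics; python3 - <<'E'
from bench import *
import cv2,pickle
s=read_state();print({k:s[k] for k in("clock","position","ee_rot","gripper_width","contact_force")})
D={n:get_image(n) for n in("scene","side","wrist")}
pickle.dump(D,open("d0.pkl","wb"))
for n in D:
    d=D[n];print(n,d["mtx"],d["position"],d["orientation"]);cv2.imwrite(f"pics/{n}0.png",d["color"])
E
```

```text
pics
{'clock': 0.0, 'position': array([6.24449385e+02, 3.26013543e-02, 2.44206846e+02]), 'ee_rot': array([-0.70705109,  0.70716163,  0.00073449, -0.00080845]), 'gripper_width': 85.72430976837468, 'contact_force': array([0.93854252, 0.40801376, 0.50249502])}
scene [[493.84920737   0.         320.90430936]
 [  0.         493.84920737 245.52975061]
 [  0.           0.           1.        ]] [1364.87951094   80.57602179  893.46229894] [ 0.63165168  0.6812972  -0.26972199 -0.25318044]
side [[512.73958442   0.         313.01615881]
 [  0.         512.73958442 232.72639779]
 [  0.           0.           1.        ]] [ 346.4450257  -857.60178597  723.34438038] [ 0.86871949 -0.13900537  0.06200795 -0.47133742]
wrist [[371.64829954   0.         316.96034853]
 [  0.         371.64829954 243.80945264]
 [  0.           0.           1.        ]] [624.85121349 -68.72312214 373.43908972] [-3.35313771e-04  9.90566718e-01  1.37028645e-01 -7.84179816e-04]
```

View pics/scene0.png

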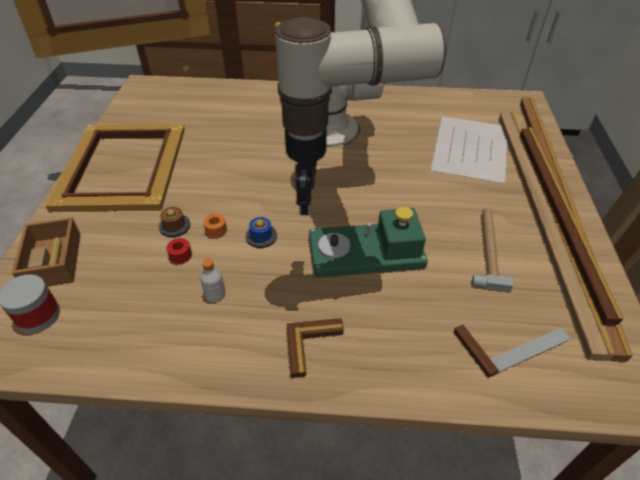

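View pics/side0.png

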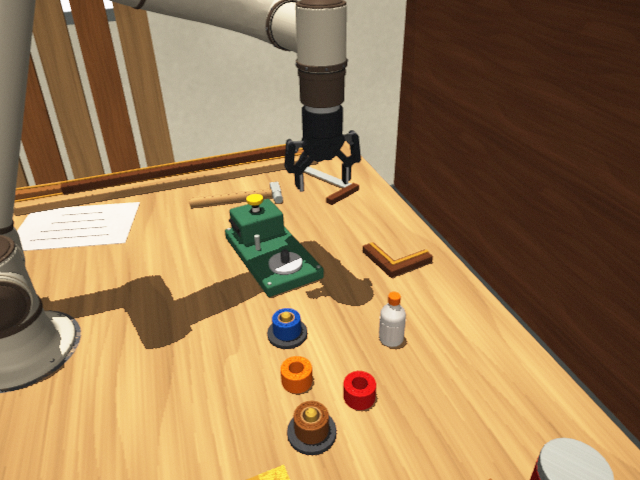

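Candidates for the brown roll, by pixel:
- Brown: scene (172,218), side (311,425).
- Orange: scene (215,225), side (297,374).
- Red: scene (179,250), side (360,390).

Only the brown one sits on a dark foot with a brass post. Blue, at scene (260,230), is on the other spindle. I'll confirm this in one enlarged composite crop.

```bash
cat > h.py <<'E'
import numpy as np,cv2
from scipy.spatial.transform import Rotation as R
def ray(d,u,v):
    K=d["mtx"];x=np.array([(u-K[0,2])/K[0,0],(v-K[1,2])/K[1,1],1.])
    return np.array(d["position"]),R.from_quat(d["orientation"]).apply(x/np.linalg.norm(x))
def wray(d,u,v):
    K=d["mtx"];a=np.array([u-K[0,2],v-K[1,2]])/K[0,0];t=np.linalg.norm(a)+1e-12
    x=np.r_[a/t*np.sin(t),np.cos(t)];return np.array(d["position"]),R.from_quat(d["orientation"]).apply(x)
def plane(r,z): p,q=r;return p+q*(z-p[2])/q[2]
def two(r1,r2):
    A=sum(np.eye(3)-np.outer(q,q) for p,q in(r1,r2));b=sum((np.eye(3)-np.outer(q,q))@p for p,q in(r1,r2))
    x=np.linalg.solve(A,b);return x,max(np.linalg.norm(np.cross(x-p,q)) for p,q in(r1,r2))
E
python3 - <<'E'
import pickle,cv2,numpy as np
D=pickle.load(open("d0.pkl","rb"))
def c(n,x,y,w,h): return cv2.resize(D[n]["color"][y:y+h,x:x+w],(400,300),interpolation=cv2.INTER_CUBIC)
# 5x crops 80x60; feeder 2.86x
a=np.vstack([np.hstack([c("scene",140,195,80,60),c("side",270,395,80,60)]),np.hstack([c("scene",300,195,140,105),c("side",210,185,140,105)])])
cv2.imwrite("pics/comp.png",a)
E
```

```text
(no output)
```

View pics/comp.png

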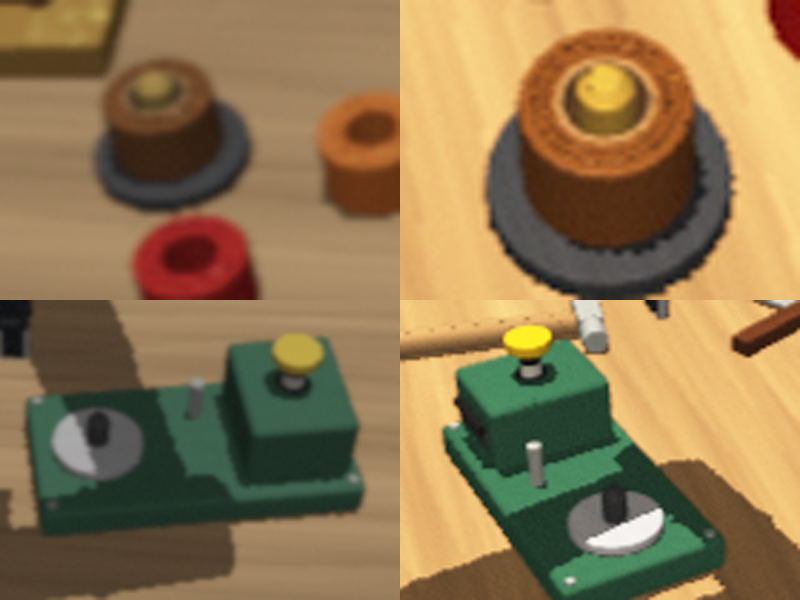

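View pics/wrist0.png

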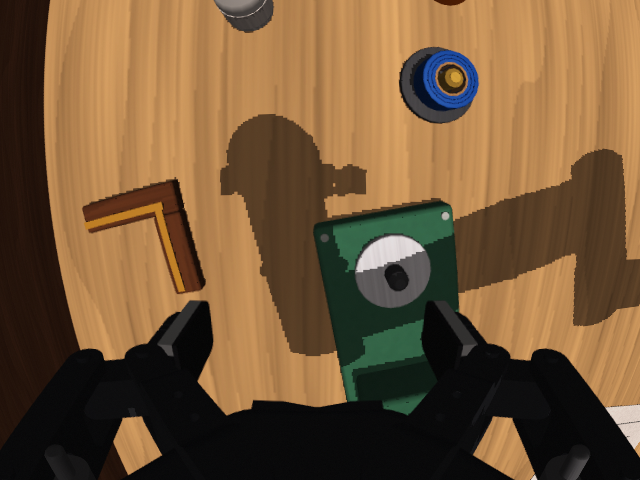

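The crops confirm the brown roll is on spindle_a: scene about (172,214), side about (311,416), with the brass post through it. In the wrist view the hub plate is centred near (393,271) and the blue roll is at (450,80). Next I'll fit positions.

```bash
python3 - <<'E'
import pickle
from h import *
D=pickle.load(open("d0.pkl","rb"));S,T,W=D["scene"],D["side"],D["wrist"]
for n,a,b,z in [("rolltop",(171.8,214),(311.4,415.6),46),("plate",(334,245.4),(285.6,262.4),40),("knob",(404,213.2),(254.8,198.7),126)]:
    a,b=ray(S,*a),ray(T,*b);print(n,two(a,b),plane(a,z)[:2],plane(b,z)[:2])
print("plate W",plane(wray(W,393,271),40))
# masks: brown roll (sat brown) , gold, plate, yellow centroid
def m(d,lo,hi,box):
    x,y,w,h=box;hs=cv2.cvtColor(d["color"][y:y+h,x:x+w],cv2.COLOR_BGR2HSV);k=cv2.inRange(hs,lo,hi)
    n,l,s,c=cv2.connectedComponentsWithStats(k);i=1+np.argmax(s[1:,4]);return s[i]+np.array([x,y,0,0,0]),c[i]+[x,y]
Y=[m(S,(20,120,90),(35,255,255),(385,195,40,35)),m(T,(20,120,90),(35,255,255),(235,185,40,30))]
print(Y)
P=m(W,(0,0,90),(180,40,255),(340,225,110,95));print("plateW",P)
p=np.array
# feeder yaw: bolts on base top z=30 in scene & wrist
for n,r in [("bolt S",ray(S,300+37/2.857,195+100/2.857)),("bolt S2",ray(S,300+52/2.857,195+206/2.857)),("bolt S3",ray(S,300+352/2.857,195+180/2.857)),("bW1",wray(W,445.5,216)),("bW2",wray(W,324,238)),("T1",ray(T,210+170/2.857,185+280/2.857)),("T2",ray(T,210+310/2.857,185+234/2.857)),("T3",ray(T,210+54/2.857,185+127/2.857))]: print(n,plane(r,30).round(1))
E
```

```text
rolltop (array([ 482.83392222, -358.76849466,   42.32935181]), np.float64(1.3767661646057654)) [ 485.23051156 -356.21437613] [ 482.91229558 -362.71134631]
plate (array([551.38030654,  55.16606432,  34.27810976]), np.float64(0.48584206265433794)) [556.24750757  55.59795112] [549.89163805  46.95878562]
knob (array([521.17458559, 211.94198521, 122.10469566]), np.float64(0.9823256152625208)) [524.16293762 211.8585254 ] [520.38572375 203.36016789]
plate W [550.66974404  52.63416644  40.        ]
[(array([395, 206,  18,  15, 206]), array([403.67475728, 213.03398058])), (array([246, 193,  18,  13, 171]), array([254.1871345 , 199.11111111]))]
plateW (array([ 355,  235,   75,   72, 3511]), array([392.27741384, 268.7618912 ]))
bolt S [4.983e+02 3.000e-01 3.000e+01]
bolt S2 [618.6  22.7  30. ]
bolt S3 [571.2 267.   30. ]
bW1 [ 4.982e+02 -3.000e-01  3.000e+01]
bW2 [617.5  22.4  30. ]
T1 [ 5.009e+02 -4.000e-01  3.000e+01]
T2 [618.3  19.4  30. ]
T3 [453.9 241.5  30. ]
```

Call:
{"op": "carry_out", "data": {
  "motion": [
    [0,0,0,56,22,0,1],
    [0,0,0,112,44,0,1],
    [0,0,0,168,66,0,1],
    [0,0,0,224,88,0,1],
    [0,0,0,280,110,0,1]
  ]
}}

```text
clock: 0.78
position: [513.9, -281.5, 245.2]
ee_rot: [0.707, -0.707, -0.0, 0.0]
contact_force: [0.4, -0.3, 1.0]
gripper_width: 85.6
grasp_force: 0.0
```

```bash
python3 - <<'E'
from bench import *
import pickle
from h import *
s=read_state();print(s["clock"],s["position"],s["ee_rot"])
d=get_image("wrist");pickle.dump(d,open("d1.pkl","wb"));cv2.imwrite("pics/w1.png",d["color"])
D=pickle.load(open("d0.pkl","rb"))
for n,u,v in(("orange",215,219),("red",179,246)):print(n,plane(ray(D["scene"],u,v),36))
E
```

```text
0.775 [ 513.94237438 -281.50035715  245.15029385] [ 7.07214544e-01 -7.06998987e-01 -1.39837764e-04  3.48185584e-05]
orange [ 484.42949446 -248.07520973   36.        ]
red [ 583.19789149 -312.93961438   36.        ]
```

View pics/w1.png

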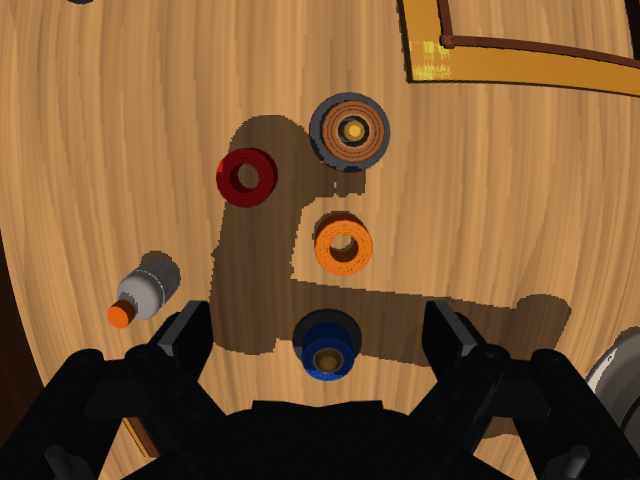

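The wrist view shows the brown roll at about (353,131), clear of red (246,178) and orange (343,247).

```bash
python3 - <<'E'
import pickle
from h import *
d=pickle.load(open("d1.pkl","rb"))
hs=cv2.cvtColor(d["color"],cv2.COLOR_BGR2HSV)
k=cv2.inRange(hs,(3,90,60),(16,255,255));k[:90]=0;k[175:]=0;k[:,:310]=0;k[:,395:]=0
k=cv2.morphologyEx(k,cv2.MORPH_CLOSE,np.ones((5,5)))
c=max(cv2.findContours(k,0,2)[0],key=cv2.contourArea)[:,0]
print(cv2.boundingRect(c))
P=np.array([plane(wray(d,*p),46)[:2] for p in c.astype(float)]);print("roll",cv2.minEnclosingCircle(P.astype(np.float32)),P.min(0),P.max(0),P.mean(0))
print("tip",plane(wray(d,354,131),56))
print(plane(wray(d,410,80),0),plane(wray(d,343,247),36),plane(wray(d,246,178),36))
E
```

```text
(310, 90, 85, 85)
roll ((483.2854309082031, -359.7120361328125), 53.15791702270508) [ 445.29216034 -398.13653288] [ 520.27981606 -321.53921342] [ 486.9524581  -357.39802502]
tip [ 482.84832274 -359.66828062   56.        ]
[ 420.43694717 -416.44160156    0.        ] [ 489.32648536 -251.66880021   36.        ] [ 579.47078055 -317.64410506   36.        ]
```

Call:
{"op": "carry_out", "data": {
  "motion": [
    [0,0,0,40,16,20,1],
    [0,0,0,79.5,32,50,1],
    [0,0,0,79.5,32,95,1],
    [0,0,0,79.5,32,135,1],
    [0,0,0,79.5,32,135,1]
  ]
}}

```text
clock: 1.45
position: [480.6, -358.5, 106.9]
ee_rot: [-0.707, 0.707, 0.004, -0.001]
contact_force: [-0.5, 0.1, -0.0]
gripper_width: 85.3
grasp_force: 0.0
```

```bash
python3 - <<'E'
from bench import *
import pickle
from h import *
s=read_state();print(s["clock"],s["position"],s["ee_rot"])
d=get_image("wrist");pickle.dump(d,open("d2.pkl","wb"))
hs=cv2.cvtColor(d["color"],cv2.COLOR_BGR2HSV)
cv2.imwrite("pics/w2.png",d["color"][200:480,100:540])
k=cv2.inRange(hs,(18,110,70),(32,255,255))
n,l,st,c=cv2.connectedComponentsWithStats(k)
for i in range(1,n):
    if st[i,4]>150: print(st[i],c[i],plane(wray(d,*c[i]),56))
E
```

```text
1.45 [ 480.60326292 -358.54780962  106.85655741] [-0.70681251  0.70738824  0.00398342 -0.00144702]
[ 398    0  137  168 9456] [448.04737733 104.62087563] [ 415.36365327 -447.98604351   56.        ]
[297 256  33  29 753] [312.90969456 270.33200531] [ 482.40517267 -362.16417381   56.        ]
```

View pics/w2.png

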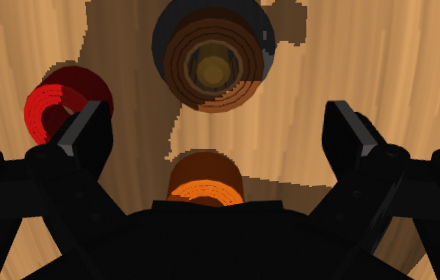

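Call:
{"op": "carry_out", "data": {
  "motion": [
    [0,0,0,0,0,30,1],
    [0,0,0,0,0,55,1],
    [0,0,0,0,0,78,1],
    [0,0,0,0,0,78,1],
    [0,0,0,0,0,78,1]
  ]
}}

```text
clock: 2.12
position: [484.6, -360.1, 34.6]
ee_rot: [0.707, -0.707, 0.002, -0.001]
contact_force: [-0.2, -0.4, -0.2]
gripper_width: 85.4
grasp_force: 0.0
```

Call:
{"op": "carry_out", "data": {
  "motion": [
    [0,0,0,0,0,0,-0.5],
    [0,0,0,0,0,0,-0.5],
    [0,0,0,0,0,0,-0.5],
    [0,0,0,0,0,0,-0.5],
    [0,0,0,0,0,0,-0.5]
  ]
}}

```text
clock: 2.75
position: [483.8, -359.9, 34.2]
ee_rot: [0.707, -0.707, 0.001, -0.0]
contact_force: [-0.6, 0.4, 5.2]
gripper_width: 54.3
grasp_force: 63.3
```

Call:
{"op": "carry_out", "data": {
  "motion": [
    [0,0,0,0,0,-10,-0.5],
    [0,0,0,0,0,-30,-0.5],
    [0,0,0,0,0,-60,-0.5],
    [0,0,0,0,0,-85,-0.5],
    [0,0,0,0,0,-85,-0.5]
  ]
}}

```text
clock: 3.38
position: [484.2, -360.1, 120.0]
ee_rot: [0.707, -0.707, 0.003, -0.001]
contact_force: [-0.2, 0.5, -1.2]
gripper_width: 54.0
grasp_force: 63.3
```

```bash
python3 - <<'E'
from bench import *
import pickle
from h import *
s=read_state();print(s["clock"],s["position"],s["ee_rot"],s["contact_force"],s["gripper_width"])
D={n:get_image(n) for n in("scene","side","wrist")};pickle.dump(D,open("d3.pkl","wb"))
a=np.hstack([cv2.resize(D["side"]["color"][260:480,210:430],(400,400)),cv2.resize(D["wrist"]["color"][180:480,170:470],(400,400))])
cv2.imwrite("pics/l3.png",a)
E
```

```text
3.375 [ 484.2245568  -360.06689664  119.99186781] [ 0.70717145 -0.70703687  0.00254265 -0.00096604] [-0.15501467  0.50135404 -1.17454102] 54.00583402907137
```

View pics/l3.png

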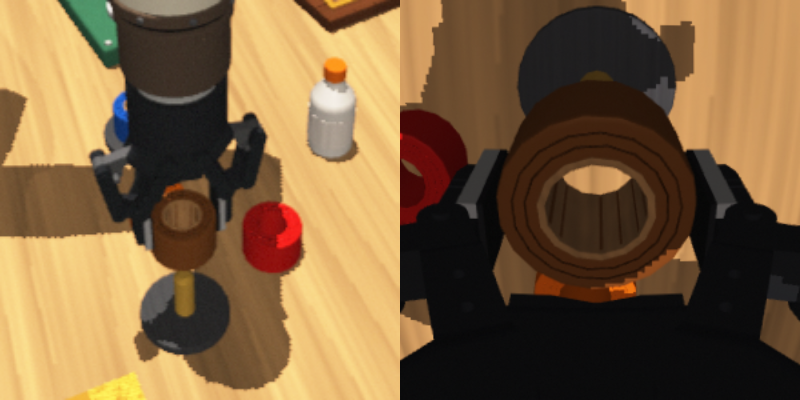

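The roll is lifted, upright and clear of the spindle post; the hole's top rim is centred near wrist pixel (317,336). Next I'll go to a pose high over the feeder to measure the hub and plunger.

```bash
python3 - <<'E'
import pickle
from h import *
D=pickle.load(open("d3.pkl","rb"));d=D["wrist"]
print(d["position"],plane(wray(d,317.4,336),131.5),plane(ray(D["side"],210+181*.55,260+212*.55),131.5))
E
```

```text
[ 482.61214724 -427.98809074  246.09427078] [ 482.44096137 -361.79536413  131.5       ] [ 483.32052074 -359.42081005  131.5       ]
```

Call:
{"op": "carry_out", "data": {
  "motion": [
    [0,0,0,-40,-5,-40,-0.5],
    [0,0,0,-100,-15,-80,-0.5],
    [0,0,0,-160,-25,-100,-0.5],
    [0,0,0,-220,-35,-100,-0.5],
    [0,0,0,-280,-45,-100,-0.5]
  ]
}}

```text
clock: 4.15
position: [526.4, -85.0, 216.6]
ee_rot: [-0.707, 0.707, 0.0, -0.0]
contact_force: [0.8, 0.4, -1.0]
gripper_width: 54.3
grasp_force: 63.7
```

Call:
{"op": "carry_out", "data": {
  "motion": [
    [0,0,0,-60,-6,0,-0.5],
    [0,0,0,-110,-12,0,-0.5],
    [0,0,0,-160,-18,0,-0.5],
    [0,0,0,-200,-22,0,-0.5],
    [0,0,0,-200,-22,0,-0.5]
  ]
}}

```text
clock: 4.78
position: [548.4, 115.3, 215.5]
ee_rot: [0.708, -0.706, -0.001, 0.001]
contact_force: [-0.7, -0.6, -1.1]
gripper_width: 53.8
grasp_force: 63.7
```

```bash
python3 - <<'E'
from bench import *
import pickle
from h import *
s=read_state();print(s["clock"],s["position"],s["ee_rot"],s["contact_force"],s["gripper_width"])
d=get_image("wrist");pickle.dump(d,open("d4.pkl","wb"));cv2.imwrite("pics/w4.png",d["color"]);print(d["position"])
hs=cv2.cvtColor(d["color"],cv2.COLOR_BGR2HSV);k=cv2.inRange(hs,(0,0,85),(180,45,255))
n,l,st,c=cv2.connectedComponentsWithStats(k)
for i in range(1,n):
    if st[i,4]>300: print(st[i],c[i])
E
```

```text
4.775 [548.36800589 115.33949662 215.52642695] [ 7.08389663e-01 -7.05820168e-01 -5.95636838e-04  1.27338991e-03] [-0.71753066 -0.6383083  -1.07556066] 53.81035209491524
[549.05190416  46.70475766 344.70539819]
[ 270  106   92   91 6026] [315.11350813 150.6905078 ]
[ 563  368   77   80 3866] [608.87687532 397.55276772]
```

View pics/w4.png

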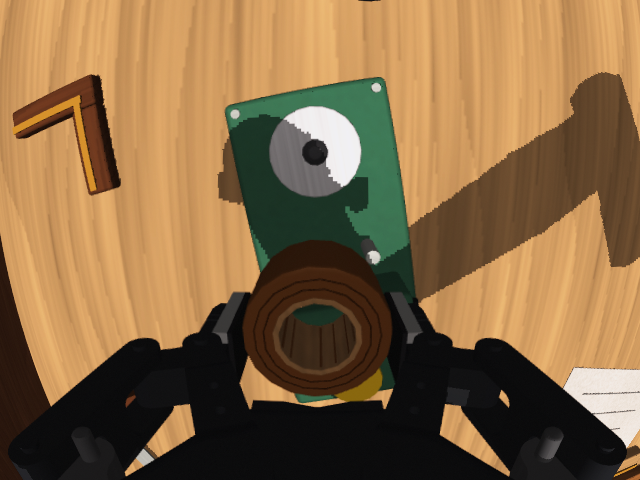

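The view shows the plate centred at about (316,151), the hub at (315,152) and the guide pin at (373,257). I'll read the settled state and localise.

```bash
python3 - <<'E'
from bench import *
import pickle
from h import *
for _ in range(3):
    d=get_image("wrist");s=read_state();print(s["clock"],s["position"],d["position"])
    hs=cv2.cvtColor(d["color"],cv2.COLOR_BGR2HSV);k=cv2.inRange(hs,(0,0,85),(180,45,255));k[:60]=0;k[230:]=0
    k=cv2.morphologyEx(k,cv2.MORPH_OPEN,np.ones((5,5)))
    c=max(cv2.findContours(k,0,2)[0],key=cv2.contourArea)[:,0].astype(float)
    P=np.array([plane(wray(d,*p),40)[:2] for p in c],np.float32);e=cv2.fitEllipse(P);print(e)
    print("roll c",plane(wray(d,317.5,337),231.5)[:2]) 
E
```

```text
4.875 [548.03206504 113.00519555 215.91532854] [548.71104373  45.34493344 344.83389081]
((549.9422607421875, 54.07689666748047), (74.08487701416016, 74.25157165527344), 72.1492691040039)
roll c [548.03578224 110.91838318]
4.925 [548.1207168  112.39656121 216.21193674] [548.55131315  44.40396382 345.08142916]
((549.9306030273438, 54.089073181152344), (74.01788330078125, 74.25712585449219), 73.93610382080078)
roll c [547.99408604 110.12731715]
4.975 [548.29099504 112.09629831 216.53308249] [548.50688538  43.79300669 345.38047425]
((549.939208984375, 54.114566802978516), (74.07415771484375, 74.21965789794922), 56.02862548828125)
roll c [548.07597709 109.71914853]
```

Call:
{"op": "carry_out", "data": {
  "motion": [
    [0,0,0,30,-1,0,-0.5],
    [0,0,0,57,-1.7,0,-0.5],
    [0,0,0,57,-1.7,50,-0.5],
    [0,0,0,57,-1.7,95,-0.5],
    [0,0,0,57,-1.7,95,-0.5]
  ]
}}

```text
clock: 5.6
position: [547.8, 53.9, 119.1]
ee_rot: [-0.706, 0.708, 0.002, -0.004]
contact_force: [-1.0, 0.2, -1.1]
gripper_width: 54.2
grasp_force: 63.7
```

```bash
python3 - <<'E'
from bench import *
from h import *
import pickle
for _ in range(6): d=get_image("wrist");s=read_state();print(s["clock"],s["position"],s["ee_rot"][2:],s["gripper_width"])
D={"wrist":d,"side":get_image("side"),"scene":get_image("scene")};pickle.dump(D,open("d5.pkl","wb"))
a=np.hstack([cv2.resize(D["side"]["color"][180:330,200:350],(400,400)),cv2.resize(D["wrist"]["color"][180:480,170:470],(400,400))])
cv2.imwrite("pics/l5.png",a)
E
```

```text
5.65 [550.04338944  54.78127558 121.7981959 ] [ 0.00026509 -0.0014049 ] 54.274025528389686
5.7 [551.3571841   55.4534973  123.44233722] [-0.0006642   0.00043419] 54.26968513079428
5.75 [551.9310359   55.91927655 124.2885844 ] [-0.00106879  0.00148493] 54.019745972807506
5.8 [552.00433872  56.1966169  124.59331995] [ 0.0011467  -0.00192608] 54.230185734703866
5.85 [551.85195894  56.33635309 124.55827712] [ 0.00105888 -0.00197717] 54.04602727503651
5.9 [551.58530024  56.38518281 124.30665425] [ 0.00088111 -0.00180009] 54.87417857700175
```

View pics/l5.png

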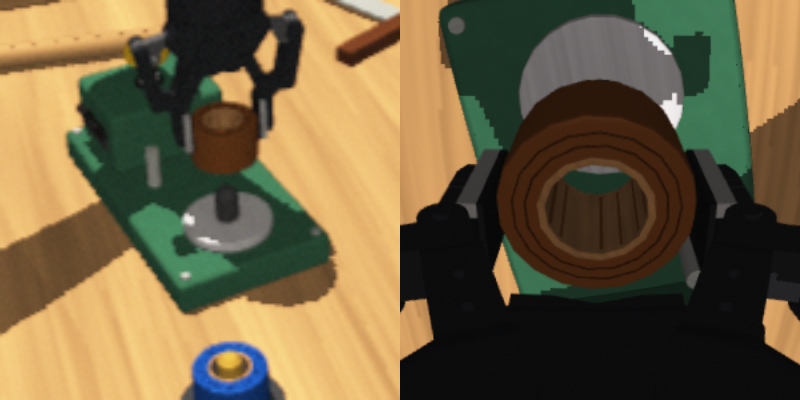

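The roll is upright directly above the hub, about 30 mm clear of its top. I'll lower it in stages with small corrections.

Call:
{"op": "carry_out", "data": {
  "motion": [
    [0,0,0,1.3,1.3,10,-0.5],
    [0,0,0,1.3,1.3,20,-0.5],
    [0,0,0,1.3,1.3,22,-0.5],
    [0,0,0,1.3,1.3,22,-0.5],
    [0,0,0,1.3,1.3,22,-0.5]
  ]
}}

```text
clock: 6.62
position: [549.4, 54.8, 100.4]
ee_rot: [0.707, -0.707, 0.0, -0.0]
contact_force: [-0.3, -0.2, -0.7]
gripper_width: 54.2
grasp_force: 63.8
```

Call:
{"op": "carry_out", "data": {
  "motion": [
    [0,0,0,0,0,4,-0.5],
    [0,0,0,0,0,8,-0.5],
    [0,0,0,0,0,12,-0.5],
    [0,0,0,0,0,16,-0.5],
    [0,0,0,0,0,16,-0.5]
  ]
}}

```text
clock: 7.25
position: [548.9, 54.7, 83.8]
ee_rot: [-0.707, 0.707, 0.0, -0.0]
contact_force: [-0.1, -0.2, -0.7]
gripper_width: 53.9
grasp_force: 63.8
```

Call:
{"op": "carry_out", "data": {
  "motion": [
    [0,0,0,0,-0.7,5,-0.5],
    [0,0,0,0,-0.7,10,-0.5],
    [0,0,0,0,-0.7,14,-0.5],
    [0,0,0,0,-0.7,17,-0.5],
    [0,0,0,0,-0.7,17,-0.5]
  ]
}}

```text
clock: 7.88
position: [549.7, 54.7, 67.0]
ee_rot: [0.707, -0.707, -0.0, 0.0]
contact_force: [0.4, 0.2, 0.3]
gripper_width: 54.2
grasp_force: 63.8
```

Call:
{"op": "carry_out", "data": {
  "motion": [
    [0,0,0,0,0,0.7,-0.5],
    [0,0,0,0,0,1.4,-0.5],
    [0,0,0,0,0,1.4,-0.5]
  ]
}}

```text
clock: 8.25
position: [549.8, 54.8, 65.9]
ee_rot: [0.707, -0.707, 0.0, -0.0]
contact_force: [0.9, -0.2, -1.5]
gripper_width: 54.5
grasp_force: 63.8
```

Call:
{"op": "carry_out", "data": {
  "motion": [
    [0,0,0,0,0,0.6,-0.5],
    [0,0,0,0,0,1.2,-0.5],
    [0,0,0,0,0,1.2,-0.5]
  ]
}}

```text
clock: 8.62
position: [549.8, 54.8, 64.6]
ee_rot: [0.707, -0.707, -0.0, 0.0]
contact_force: [0.2, 0.7, -0.2]
gripper_width: 54.7
grasp_force: 63.8
```

Call:
{"op": "carry_out", "data": {
  "motion": [
    [0,0,0,0,0,0.4,-0.5],
    [0,0,0,0,0,0.8,-0.5],
    [0,0,0,0,0,0.8,-0.5]
  ]
}}

```text
clock: 9.0
position: [549.9, 54.8, 64.2]
ee_rot: [0.707, -0.707, 0.0, -0.0]
contact_force: [-1.6, 0.3, 2.2]
gripper_width: 54.4
grasp_force: 64.2
```

Call:
{"op": "carry_out", "data": {
  "motion": [
    [0,0,0,0,0,0.4,-0.5],
    [0,0,0,0,0,0.4,-0.5]
  ]
}}

```text
clock: 9.25
position: [549.9, 54.8, 64.2]
ee_rot: [0.707, -0.707, 0.0, -0.0]
contact_force: [-2.1, 0.6, 5.0]
gripper_width: 54.4
grasp_force: 64.6
```

The force rises at the expected height, so the roll is seated. I'll release it and lift straight up.

Call:
{"op": "carry_out", "data": {
  "motion": [
    [0,0,0,0,0,0,0.2],
    [0,0,0,0,0,0,0.8],
    [0,0,0,0,0,0,1],
    [0,0,0,0,0,0,1],
    [0,0,0,0,0,0,1]
  ]
}}

```text
clock: 9.88
position: [549.8, 54.7, 63.3]
ee_rot: [-0.707, 0.707, 0.0, -0.0]
contact_force: [-0.2, 0.2, 0.2]
gripper_width: 85.8
grasp_force: 0.0
```

Call:
{"op": "carry_out", "data": {
  "motion": [
    [0,0,0,0,0,-20,1],
    [0,0,0,0,0,-60,1],
    [0,0,0,0,0,-110,1],
    [0,0,0,0,0,-150,1],
    [0,0,0,0,0,-150,1]
  ]
}}

```text
clock: 10.5
position: [551.7, 55.3, 217.3]
ee_rot: [0.707, -0.707, 0.002, -0.004]
contact_force: [-0.0, -0.3, -0.2]
gripper_width: 85.2
grasp_force: 0.0
```

Call:
{"op": "carry_out", "data": {
  "motion": [
    [0,0,0,-50,8,0,-0.5],
    [0,0,0,-100,15,0,-1],
    [0,0,0,-130,24,0,-1],
    [0,0,0,-130,24,0,-1],
    [0,0,0,-130,24,0,-1]
  ]
}}

```text
clock: 11.12
position: [525.5, 184.2, 212.5]
ee_rot: [-0.707, 0.707, 0.0, -0.001]
contact_force: [0.2, 0.4, 0.0]
gripper_width: -0.1
grasp_force: 0.0
```

```bash
python3 - <<'E'
from bench import *
from h import *
import pickle
for _ in range(4): d=get_image("wrist");s=read_state();print(s["clock"],s["position"],s["ee_rot"][2:],s["gripper_width"])
D={"wrist":d,"side":get_image("side"),"scene":get_image("scene")};pickle.dump(D,open("d6.pkl","wb"))
a=np.hstack([cv2.resize(D["side"]["color"][150:310,200:360],(400,400)),cv2.resize(D["wrist"]["color"],(400,400))])
cv2.imwrite("pics/l6.png",a)
Y=[]
for n,b in(("scene",(385,195,40,35)),("side",(235,185,40,30))):
    x,y,w,h=b;k=cv2.inRange(cv2.cvtColor(D[n]["color"],cv2.COLOR_BGR2HSV),(20,120,60),(35,255,255));m=k*0;m[y:y+h,x:x+w]=k[y:y+h,x:x+w]
    print(n,cv2.boundingRect(m))
E
```

```text
11.175 [525.67518222 183.91227878 212.77907392] [ 0.00015351 -0.00070783] 0.18478468512249333
11.225 [525.80321812 183.78361665 212.9433813 ] [ 0.00010646 -0.00054457] -0.250420475445684
11.275 [525.92507641 183.70823795 213.13141846] [ 5.36423016e-05 -3.56952153e-04] 0.137282964341824
11.325 [525.98744948 183.80016457 213.27786446] [ 3.64301965e-05 -1.83399050e-04] -0.3062627081581364
scene (395, 207, 18, 15)
side (242, 185, 22, 21)
```

View pics/l6.png

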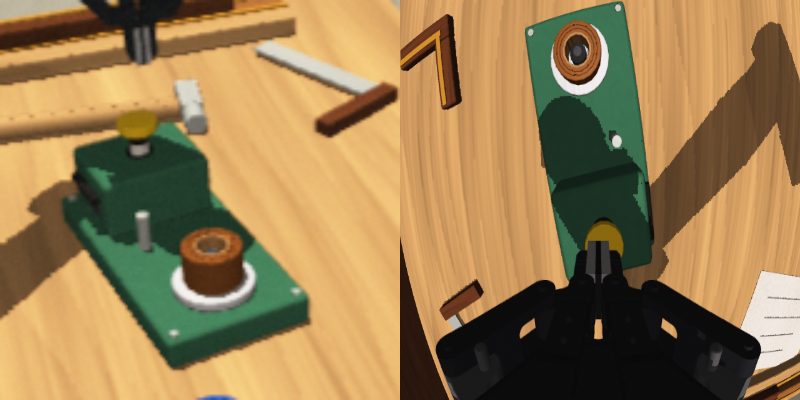

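The roll lies flat on the plate around the hub and is released. The plunger knob is at about (520.5,211.5). The gripper is shut, so I'll press with the fingertips.

Call:
{"op": "carry_out", "data": {
  "motion": [
    [0,0,0,-14,3,0,-1],
    [0,0,0,-27.5,5.3,0,-1],
    [0,0,0,-27.5,5.3,30,-1],
    [0,0,0,-27.5,5.3,60,-1],
    [0,0,0,-27.5,5.3,60,-1]
  ]
}}

```text
clock: 12.05
position: [519.1, 212.3, 151.3]
ee_rot: [0.707, -0.707, -0.0, 0.003]
contact_force: [-0.5, -0.2, 0.5]
gripper_width: -0.2
grasp_force: 0.0
```

Call:
{"op": "carry_out", "data": {
  "motion": [
    [0,0,0,0,0,0,-1],
    [0,0,0,0,0,4,-1],
    [0,0,0,0,0,8,-1],
    [0,0,0,0,0,8,-1],
    [0,0,0,0,0,8,-1]
  ]
}}

```text
clock: 12.68
position: [520.6, 212.2, 145.6]
ee_rot: [-0.707, 0.707, -0.0, 0.0]
contact_force: [-0.8, 0.4, 0.6]
gripper_width: 0.3
grasp_force: 0.0
```

Now I'll creep down to find contact.

Call:
{"op": "carry_out", "data": {
  "motion": [
    [0,0,0,0,0,1.5,-1],
    [0,0,0,0,0,3,-1],
    [0,0,0,0,0,4,-1],
    [0,0,0,0,0,4,-1]
  ]
}}

```text
clock: 13.18
position: [520.5, 212.2, 141.3]
ee_rot: [-0.707, 0.707, 0.0, -0.0]
contact_force: [-0.0, -0.3, 0.4]
gripper_width: 0.2
grasp_force: 0.0
```

Call:
{"op": "carry_out", "data": {
  "motion": [
    [0,0,0,0,0,1,-1],
    [0,0,0,0,0,1.5,-1],
    [0,0,0,0,0,1.5,-1]
  ]
}}

```text
clock: 13.55
position: [520.6, 212.3, 140.2]
ee_rot: [0.707, -0.707, 0.0, -0.0]
contact_force: [-1.2, 0.7, 1.0]
gripper_width: 0.2
grasp_force: 0.8
```

Call:
{"op": "carry_out", "data": {
  "motion": [
    [0,0,0,0,0,1,-1],
    [0,0,0,0,0,1.5,-1],
    [0,0,0,0,0,1.5,-1]
  ]
}}

```text
clock: 13.92
position: [520.6, 212.3, 138.6]
ee_rot: [0.707, -0.707, 0.0, -0.0]
contact_force: [-0.1, 0.3, 4.0]
gripper_width: -0.1
grasp_force: 1.6
```

Call:
{"op": "carry_out", "data": {
  "motion": [
    [0,0,0,0,0,2,-1],
    [0,0,0,0,0,4,-1],
    [0,0,0,0,0,6,-1],
    [0,0,0,0,0,8,-1],
    [0,0,0,0,0,8,-1]
  ]
}}

```text
clock: 14.55
position: [520.6, 212.3, 130.7]
ee_rot: [0.707, -0.707, 0.0, -0.0]
contact_force: [-2.9, -0.5, 6.8]
gripper_width: -0.0
grasp_force: 3.2
```

Call:
{"op": "carry_out", "data": {
  "motion": [
    [0,0,0,0,0,1,-1],
    [0,0,0,0,0,2,-1],
    [0,0,0,0,0,2,-1],
    [0,0,0,0,0,2,-1],
    [0,0,0,0,0,2,-1]
  ]
}}

```text
clock: 15.18
position: [520.6, 212.3, 129.0]
ee_rot: [0.707, -0.707, 0.0, -0.0]
contact_force: [-3.0, -1.0, 7.1]
gripper_width: -0.1
grasp_force: 3.5
```

```bash
python3 - <<'E'
from bench import *
from h import *
import pickle
P=[];F=[]
for i in range(12):
    d=get_image("side" if i%2 else "scene");s=read_state();P.append(s["position"]);F.append(s["contact_force"])
    if i%2: T=d
    else: S=d
print(s["clock"],np.mean(P,0),np.std(P,0),np.mean(F,0))
a=np.hstack([cv2.resize(S["color"][195:245,375:425],(400,400),interpolation=2),cv2.resize(T["color"][180:230,230:280],(400,400),interpolation=2)])
cv2.imwrite("pics/l7.png",a)
E
```

```text
15.775 [520.6167499  212.29062844 128.99965237] [0.00970234 0.01100088 0.00910883] [-2.63999531 -0.60209638  6.84637344]
```

View pics/l7.png

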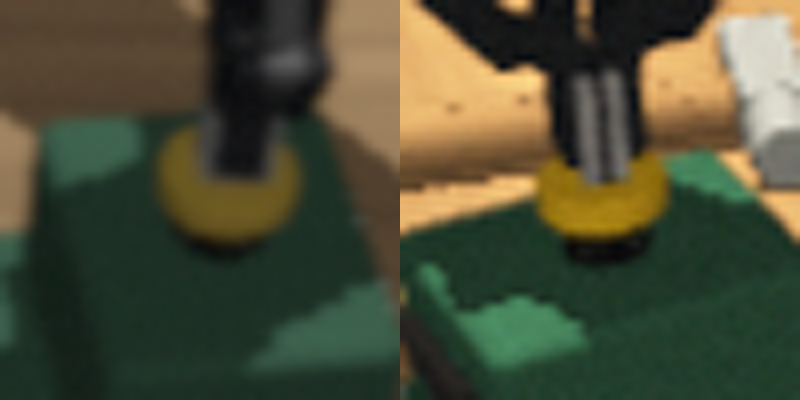

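The white lower stem has just gone, with only black showing. Contact was at TCP z about 140 and it's now 129.0, so travel is about 11 mm. I'll press 1 mm more.

Call:
{"op": "carry_out", "data": {
  "motion": [
    [0,0,0,0,0,0.5,-1],
    [0,0,0,0,0,1,-1],
    [0,0,0,0,0,1,-1],
    [0,0,0,0,0,1,-1]
  ]
}}

```text
clock: 16.27
position: [520.6, 212.3, 128.1]
ee_rot: [0.707, -0.707, 0.0, -0.0]
contact_force: [-2.5, -0.2, 7.6]
gripper_width: 0.3
grasp_force: 3.7
```

```bash
python3 - <<'E'
from bench import *
from h import *
P=[]
for i in range(5):
    d=get_image("side");s=read_state();P.append(np.r_[s["position"],s["contact_force"]])
print(s["clock"],np.mean(P,0).round(2))
T=d["color"]
cv2.imwrite("pics/l8.png",cv2.resize(T[150:310,200:400],(800,600)))
E
```

```text
16.525 [ 5.2063e+02  2.1228e+02  1.2808e+02 -2.7000e+00 -4.7000e-01  7.3900e+00]
```

View pics/l8.png

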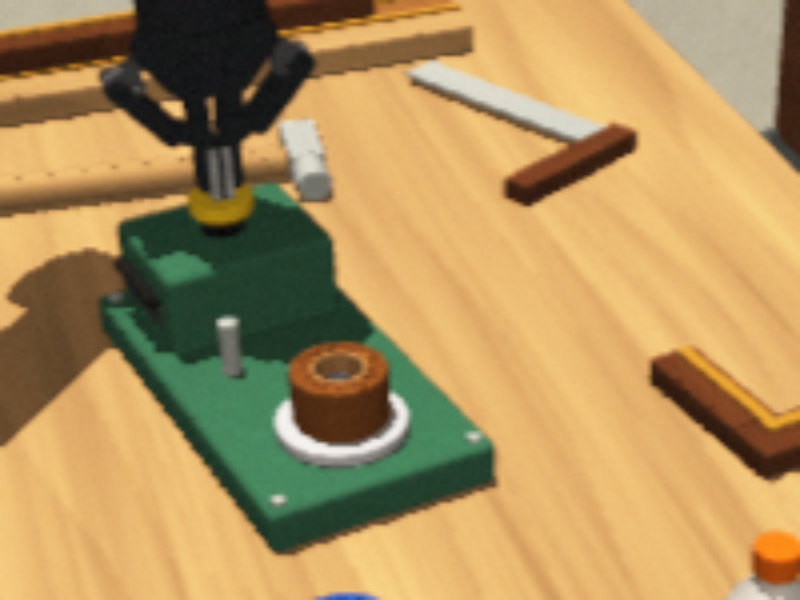

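The roll is flat on the plate, and the plunger is held half-way at TCP z 128.1 (7.4 N), with only the black stem showing. I'm handing in.

```bash
python3 -c "
from bench import *
print(job_done())"
```

```text
the job is handed in; nothing more can be done
None
```

The brown roll lies flat on the feeder plate and is released, and the plunger is being held about 12 mm down; I handed the job in at about 16.5 s, and the hand-in gave no verdict.

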